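# Screw the retaining ring onto the biscuit press

## Task

Put the red retaining ring, open end down, onto the mouth of the biscuit press barrel and screw it on clockwise, about one turn, until it bears on the brass die and the resistance rises. Leave it finger-tight, not forced, and let go; do not disturb the shot glass, the lemon and the spice jar that stand round the press.

Things in the scene. Friction and masses are not known exactly. Their poses are not given: they have to be found in the camera images.
- ring: Red plastic retaining ring, round, 62 mm across, 30.5 mm high, about 120 g, lying open end down. Origin at the centre of its underside, z up along its axis; a white dot on top marks its x axis. Bore radius 25.4 mm. A flange at its top (underside 25 mm above the origin, inner radius 11.5 mm) comes to bear on the die.
- ring_lug (a point): Tip of one of the ring's three inner lugs, round pins of 2.6 mm diameter: on the ring's x axis, 21.2 mm from the ring's axis and 2.5 mm above its underside (the others 120 degrees apart). The lugs run in the barrel's thread with about 1.6 mm of axial play; a lug that lands on a ridge follows it down when the ring is turned clockwise.
- press: Biscuit press barrel, mouth up on a round wooden stand (radius 55 mm, 18 mm high), fixed. Origin under the stand's centre, z up along the barrel. Steel collar of radius 33 mm up to 30 mm height, steel band of radius 24.5 mm at 55 to 59 mm; barrel radius 20 mm, rim at 101 mm, a brass die in its mouth. The ring lands with its underside about 98 mm above this origin.
- press_start (a point): Upper end of one of the barrel's three thread ridges, 22 mm from the axis on the press's x axis, 99 mm above its origin (the others 120 degrees apart). Right-hand thread: clockwise seen from above the ridges run down 18 mm a turn, for 1.45 turns. Crest radius 24 mm, ridges 1.8 mm high. A lug set down up to 100 degrees clockwise of an end lands on that ridge.
- press_mouth (a point): Centre of the rim, 101 mm up. The die there (radius 15.5 mm, rubber face 6 to 13 mm above the rim, different each time) is sprung, 5 N/mm, so the ring is tight 0.75 to 1.2 turns after landing; then each turn adds 90 N. Finger-tight: 4 to 25 N of clamp, held by the thread alone. Moment felt: about 0.1 N m while running, 0.2 at 15 N, fingers slip past 0.3. Pressing down is not clamp.
- shot_glass: Shot glass, 50 mm wide, 63 mm high, upright; a bystander. Origin at the centre of its underside.
- lemon: Lemon, 66 x 51 x 51 mm; a bystander. Origin at its underside.
- spice_a: Spice jar with a red cap, 41 mm wide, 105 mm high; a bystander. Origin at the centre of its underside.
Not all that is in view belongs to the job. Of the things that look like the ring, take the one that is nearest to the robot's base at the start.

How it is judged:
By the outcome, as a careful person would: the job done as asked, in the order asked, and still so for the second after the job is handed in, with the robot touching nothing.
It also fails if it takes over 72 s, if anything falls off the work surface, if the arm or the gripper's body presses on something with over 40 N, if the wrist force passes 120 N, or if a joint passes its speed limit or range.

## Robot

A 6-joint arm with a two-finger parallel gripper is mounted at the origin on a cart in front of the work surface, level with it; the furniture and walls round the work are solid. World frame = base frame: x ahead of the robot, y to its left, z up, the work surface at z = 0. Lengths are in mm, angles in rad, forces in N, time in s.
With the tool pointing down it reaches from about 300 to 775 mm from the base axis. Payload 14.6 kg.
Tool frame: the origin (TCP) lies at the very end of the fingers, on their centre line; the grasp point (between the pads) lies 19 mm behind it; z points along the fingers, y is the line along which they close (so a half turn about z gives the same grasp; the last joint's range is limited). The gripper opens to 94 mm and grips with 3 to 60 N. Pads are 16 mm wide; open, the fingers measure 119 mm over their backs; the gripper's body (75 mm by 177 mm) begins 78 mm behind the grasp point.
Start: joints at [-1.384, 0.3, 1.521, -0, 1.321, -0.067], TCP at [138.09, -532.373, 205.446] pointing down, gripper open.
Joint ranges: [-3.03, 3.03], [-0.79, 2.21], [0.23, 2.52], [-1.04, 4.18], [0, 3.07], [-2.55, 2.55]. Speed limits (rad/s): [2.22, 2.22, 2.57, 3.14, 3.14, 3.14].

## Interface

Orientations are given as [roll, pitch, yaw] about the fixed x, y, z axes, in that order (R = Rz(yaw) Ry(pitch) Rx(roll)).
In Python, from cell import manip, eyes, ticket gives the robot as it stands. The module is installed in compiled form; this text tells all that it offers.
- The arm moves only by the tool arm_command, never from a script. Its argument "plan" is a list of rows, each a list of 5 numbers: the opening, from -1 (shut) to 1 (fully open), then the shift along the tool's x, y, z in m, then the turn about the tool's z in rad. In form: [[jaw, dx, dy, dz, roll], ...]. A call has 1 to 20 rows; each row shifts and turns the commanded pose from where the row before left it, along the tool's axes as they then stand; what a row does not reach is not made up. A row lasts 1/8 s, in which the tool goes at most 62.5 mm and 10.7 degrees, less where a joint would pass 70% of its speed; a pose out of reach is approached as far as the arm can. A call is refused whole if a number of a shift passes 0.0625 or a number of a turn 0.188, either way. A call with a gripper value outside its range is refused whole. The fingers move at their own pace and stop on an object; "newtons" is the grip in N (left out, the last holds). Time passes only in rows, so rows that do not move let the fingers close. It gives the time, the measured TCP pose, the force, the opening and the grip force at its end, in the units of the state.
- manip.read_state(): the state, without advancing time (a new reading comes with each control period).
- eyes.camera(name): name is "scene" or "side" or "wrist"; returns a dict with "img" (420x560x3 uint8, blue, green, red), "z_map" (420x560 float32, mm along the optical axis (not along the pixel's ray), 0 where there is no reading), "fx", "fy", "cx", "cy" (pixels), "dist" ([k1, k2, p1, p2, k3] as OpenCV has them; the pictures are not rectified), "eye" and "orientation" of the camera in the world. Camera axes: x right, y down, z forward; pixel columns grow to the right and rows downward; lengths in mm; the calibration is good to about 2 mm. A picture is of the moment at which its call begins.
- ticket.sign_off(): hands the job in; it is judged then, once.
The state is a dict: "clock": time; "joints": joint angles; "qd": joint speeds; "effort": joint torques, N m; "eef_pos": TCP position; "eef_rot": TCP orientation; "wrist_force": force on the tool from outside, world axes, zero at the start; "moment": the same for the moment, N m; "finger_gap": finger opening in mm; "finger_force": force on a finger pad.
Only numpy, scipy, OpenCV 4.12 (cv2) and the standard library are available. Lean on these libraries where they do the work, as an engineer would, in place of code of your own. Each camera call takes 0.05 s, during which the arm holds its last target. There are 200 camera calls.

## Working session

There is one attempt and no reset: what is moved stays moved. The work goes in short steps, Python scripts to look and compute and a tool call to move; the robot and the scene stay as the last step left them, time stands still between calls to the robot, and variables do not carry over. Pictures are saved under pics/ and viewed, at most 10 in all, crops included, and the job is handed in when it is done.

Besides the shell and the picture viewer there is one more tool, called after "Request:" by a JSON object that holds its "op" and its "data". arm_command: Moves the arm, as the interface text tells. Its arguments: {"type":"object","properties":{"plan":{"type":"array"},"newtons":{"type":"number"}},"required":["plan"]}

```bash
mkdir -p pics
cat > h.py <<'E'
import numpy as np, cv2
from cell import manip, eyes, ticket
from scipy.spatial.transform import Rotation as R
def shot(n,f):
    c=eyes.camera(n); cv2.imwrite(f'pics/{f}.png',c['img']); np.save(f'pics/{f}.npy',c,allow_pickle=True); return c
def load(f): return np.load(f'pics/{f}.npy',allow_pickle=True).item()
def rot(c):
    o=np.array(c['orientation'],float)
    return o if o.shape==(3,3) else R.from_euler('xyz',o).as_matrix()
def ray(c,u,v):
    K=np.array([[c['fx'],0,c['cx']],[0,c['fy'],c['cy']],[0,0,1]])
    p=cv2.undistortPoints(np.array([[[u,v]]],float),K,np.array(c['dist'],float))[0,0]
    return np.array([p[0],p[1],1.])
def pt(c,u,v):  # by depth
    return np.array(c['eye'])+rot(c)@(ray(c,u,v)*float(c['z_map'][int(round(v)),int(round(u))]))
def plane(c,u,v,z):
    d=rot(c)@ray(c,u,v); e=np.array(c['eye']); return e+d*(z-e[2])/d[2]
def cloud(c):
    h,w=c['z_map'].shape; K=np.array([[c['fx'],0,c['cx']],[0,c['fy'],c['cy']],[0,0,1]])
    g=np.stack(np.meshgrid(np.arange(w),np.arange(h)),-1).reshape(-1,1,2).astype(float)
    p=cv2.undistortPoints(g,K,np.array(c['dist'],float))[:,0]
    z=c['z_map'].reshape(-1,1)
    P=np.hstack([p*z,z])@rot(c).T+np.array(c['eye']); P[z[:,0]==0]=np.nan
    return P.reshape(h,w,3)
E
python3 - <<'E'
from h import *
ims=[]
for n in('scene','side','wrist'):
    c=shot(n,n+'0'); print(n,c['eye'],c['orientation'],c['fx'])
print(manip.read_state())
E
```

```text
scene [ 51.43773749 641.82243116 876.24159379] [-2.2845502   0.01230354 -2.48487081] 504.21987916592207
side [295.86449452 548.33486133 598.70719613] [-2.21901302e+00  1.40694764e-03 -2.69338788e+00] 397.45176649227625
wrist [ 202.16702516 -515.63873602  383.74796032] [ 2.90995451e+00  3.34181538e-04 -1.31821709e+00] 336.20860982624936
{'clock': 0.15, 'joints': array([-1.38358465e+00,  3.00319919e-01,  1.52142553e+00,  1.15882967e-05,
        1.32070623e+00, -6.65445423e-02]), 'qd': array([ 0.00046418, -0.00258364, -0.00238383, -0.00052777, -0.00050629,
       -0.00044421]), 'effort': array([ 6.04380075e-04, -5.31961799e+01, -3.52820456e+01,  7.08332635e-02,
        2.35685759e-02, -5.85177577e-05]), 'eef_pos': array([ 138.06583259, -532.18548628,  205.03506619]), 'eef_rot': array([-3.14073627e+00, -6.83220353e-05,  2.53753315e-01]), 'wrist_force': array([-0.27501548, -0.50479975, -0.03052593]), 'moment': array([-0.03390547,  0.06053995,  0.03713039]), 'finger_force': 0.0, 'finger_gap': 94.01927529446252}
```

View pics/scene0.png

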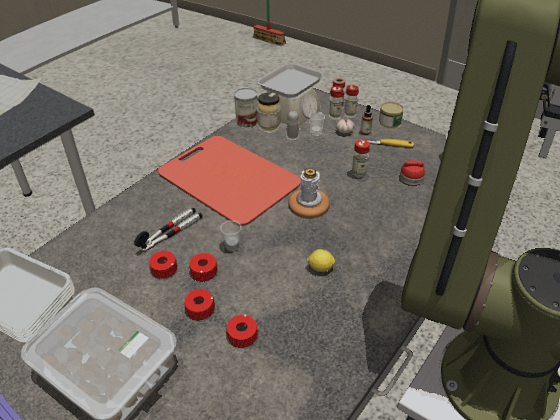

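View pics/side0.png

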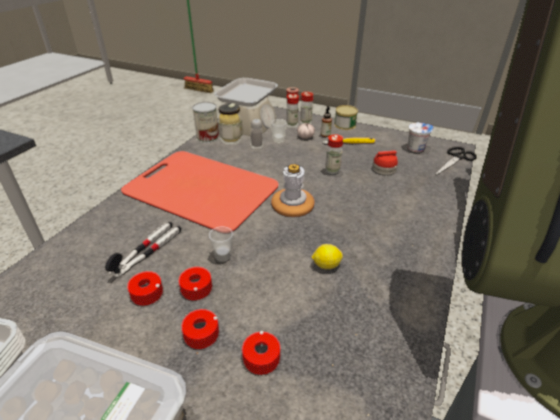

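Four red rings are visible in scene: about (242,329), (200,303), (203,265) and (163,263). The press is at (310,190), glass (231,237), lemon (321,261) and spice jar (361,160). A red lidded thing at (413,172) is something else.

Run:
```python
from h import *
for f in('scene0','side0'):
    c=load(f); P=cloud(c); im=c['img'].astype(int); 
    red=((im[...,2]>120)&(im[...,1]<50)&(im[...,0]<50)).astype(np.uint8)
    n,l,s,ce=cv2.connectedComponentsWithStats(red)
    print(f)
    for i in range(1,n):
        if s[i,4]<60: continue
        q=P[l==i]; q=q[np.isfinite(q[:,0])]
        zt=np.percentile(q[:,2],95); t=q[abs(q[:,2]-zt)<5]
        (cx,cy),r=cv2.minEnclosingCircle(t[:,:2].astype(np.float32))
        print(ce[i].round(),s[i,4],'top',zt.round(1),'c',round(cx),round(cy),'r',round(r,1),'base dist',round(np.hypot(cx,cy)))
    for nm,uv in (dict(die=(310,173),stand=(310,208),glass=(231,237),lemon=(321,258),spice=(361,145)) if f=='scene0' else dict(die=(293,169),stand=(293,209),glass=(222,245),lemon=(327,255),spice=(336,141))).items(): print(nm,pt(c,*uv).round())
a=load('scene0')['img']; b=load('side0')['img']
A=cv2.resize(a[155:225,270:350],(400,350),interpolation=3); B=cv2.resize(b[280:380,180:300],(400,333),interpolation=3); W=cv2.resize(load('wrist0')['img'],None,fx=.6,fy=.6)
W=W[:,:400] if W.shape[1]>400 else W
o=np.zeros((600,800,3),np.uint8); o[:350,:400]=A;o[:333,400:]=B;o[350:350+min(250,W.shape[0]),:W.shape[1]]=W[:250]; cv2.imwrite('pics/c1.png',o)
```

```text
scene0
[413. 173.] 76 top 41.3 c 437 -464 r 28.8 base dist 638
[162. 260.] 204 top 32.4 c 746 192 r 29.8 base dist 770
[204. 262.] 174 top 33.1 c 664 140 r 29.7 base dist 679
[197. 299.] 217 top 32.5 c 597 222 r 31.2 base dist 637
die [ 605. -197.  107.]
stand [ 587. -176.   15.]
glass [654.  52.  50.]
lemon [450. -20.  48.]
spice [ 568. -388.  103.]
side0
[385. 160.] 166 top 52.1 c 440 -467 r 23.4 base dist 642
[195. 280.] 553 top 31.9 c 666 139 r 30.0 base dist 680
[144. 285.] 567 top 32.0 c 745 191 r 29.6 base dist 769
[199. 326.] 805 top 31.8 c 598 223 r 30.6 base dist 638
[261. 351.] 954 top 31.7 c 481 219 r 30.2 base dist 528
die [ 604. -189.  111.]
stand [ 589. -161.   18.]
glass [655.  53.  50.]
lemon [453. -18.  44.]
spice [ 563. -381.  103.]
```

View pics/c1.png

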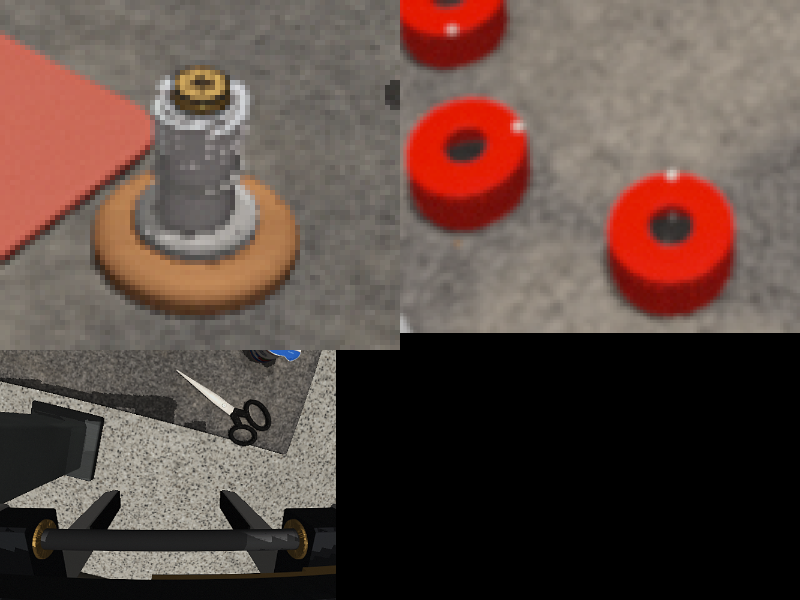

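Nearest is the ring at about (481,219), 528 mm from the base. I'll first look at the press from above on the way.

Request:
{"op": "arm_command", "data": {"plan": [[1,0.0357,-0.0141,0,0],[1,0.0357,-0.0141,0,0],[1,0.0357,-0.0141,0,0],[1,0.0357,-0.0141,0,0],[1,0.0357,-0.0141,0,0],[1,0.0357,-0.0141,0,0],[1,0.0357,-0.0141,0,0],[1,0.0357,-0.0141,0,0],[1,0.0357,-0.0141,0,0],[1,0.0357,-0.0141,0,0],[1,0.0357,-0.0141,0,0],[1,0.0357,-0.0141,0,0],[1,0.0357,-0.0141,0,0],[1,0.0357,-0.0141,0,0],[1,0.0357,-0.0141,0.02,0],[1,0,0,0.02,0],[1,0,0,0,0],[1,0,0,0,0]]}}

```text
clock: 2.4
eef_pos: [603.4, -193.6, 166.4]
eef_rot: [3.141, -0.001, 0.253]
wrist_force: [-0.7, -0.2, -0.5]
finger_gap: 93.8
finger_force: 0.0
```

Run:
```python
from h import *
c=shot('wrist','w1'); P=cloud(c); s=manip.read_state(); print(s['eef_pos'],s['eef_rot'],s['clock'],s['joints'])
# rim fit: points z 99-103
for lo,hi in((96,104),(105,118),(14,22)):
    m=(P[...,2]>lo)&(P[...,2]<hi)&(np.hypot(P[...,0]-604,P[...,1]+190)<70)
    q=P[m]; 
    if len(q)<5: print(lo,len(q)); continue
    (x,y),r=cv2.minEnclosingCircle(q[:,:2].astype(np.float32)); vv,uu=np.where(m); print(lo,len(q),x,y,r,np.median(q[:,2]),uu.mean(),vv.mean())
vv,uu=np.where((P[...,2]>90)&(P[...,2]<120)&(np.hypot(P[...,0]-604,P[...,1]+190)<50))
u,v=int(uu.mean()),int(vv.mean()); print(u,v)
a=c['img'][max(v-60,0):v+60,max(u-80,0):u+80]; cv2.imwrite('pics/c2.png',cv2.resize(a,(800,600),interpolation=2))
```

```text
[ 603.455591   -193.70136408  166.65772048] [ 3.14068608e+00 -1.21053758e-03  2.53221245e-01] 2.45 [-3.68364997e-01  5.17015910e-01  1.30926914e+00 -3.31658833e-05
  1.31379557e+00  9.49219039e-01]
96 1231 609.5213623046875 -201.299072265625 24.11526870727539 99.33813627524694 293.90658001624695 209.37205523964258
105 1339 609.5629272460938 -201.18121337890625 15.506880760192871 109.14836696961663 294.9581777445855 215.52203136669155
14 3828 609.587890625 -201.19094848632812 52.6105842590332 17.232940133511534 290.0783699059561 179.23824451410658
294 211
```

View pics/c2.png

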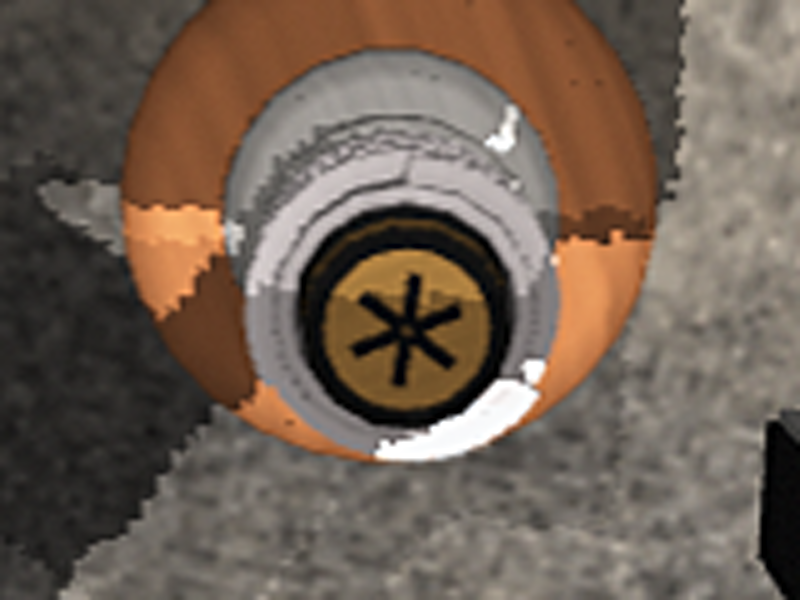

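The die face is ~8 mm above the rim, and a thread end step shows at crop (405,170). I'll measure the sawtooth of ridge height against azimuth.

Run:
```python
from h import *
c=load('w1'); P=cloud(c); C=np.array([609.5,-201.2])
d=P[...,:2]-C; r=np.hypot(d[...,0],d[...,1]); a=np.degrees(np.arctan2(d[...,1],d[...,0]))%360
m=(r>21)&(r<23.6)&(P[...,2]>85)
for k in range(0,360,8):
    q=P[m&(a>=k)&(a<k+8)][:,2]; print(k,len(q),np.round(np.median(q),1) if len(q) else '',end=' | ')
# pixel step
p=plane(c,214+405/5,151+170/5,99); e=p[:2]-C; print('\nstep',p,np.degrees(np.arctan2(e[1],e[0])),np.hypot(*e))
p=plane(c,214+540/5,151+375/5,99); e=p[:2]-C; print('\nstep2',p,np.degrees(np.arctan2(e[1],e[0])),np.hypot(*e))
# ring dot in side0
c=load('side0'); p=plane(c,261.3,332.2,30.5); print(p, np.degrees(np.arctan2(p[1]-219,p[0]-481)))
```

```text
0 202 280.9 | 8 225 280.6 | 16 208 280.7 | 24 215 280.9 | 32 438 298.2 | 40 823 299.7 | 48 218 298.9 | 56 36 289.3 | 64 13 96.7 | 72 13 97.0 | 80 15 97.3 | 88 14 97.6 | 96 15 98.5 | 104 14 98.7 | 112 15 98.9 | 120 13 99.3 | 128 10 99.8 | 136 10 94.2 | 144 14 94.5 | 152 10 95.1 | 160 15 95.6 | 168 11 95.7 | 176 15 96.2 | 184 12 97.2 | 192 12 97.2 | 200 13 97.3 | 208 12 98.0 | 216 13 98.4 | 224 12 98.8 | 232 12 99.2 | 240 13 99.6 | 248 14 98.6 | 256 13 94.4 | 264 12 94.5 | 272 11 95.2 | 280 13 95.4 | 288 13 95.5 | 296 13 96.0 | 304 13 96.5 | 312 13 96.7 | 320 114 290.0 | 328 81 290.3 | 336 518 299.7 | 344 714 299.4 | 352 299 281.7 | 
step [ 630.23460505 -195.8994934    99.        ] 14.339749195188151 21.401383522759286

step2 [ 604.81099282 -223.99805585   99.        ] -101.6222772912974 23.275268823050215
[493.45774391 191.85018486  30.5       ] -65.35188694511665
```

Thread ends lie at azimuths 14°, 134° and 254°, so lugs should land near −36° (mod 120). The ring dot is at about −65°. Going above the ring with tool yaw 180°.

Request:
{"op": "arm_command", "data": {"plan": [[1,-0.0019,-0.0538,0,0],[1,-0.0019,-0.0538,0,0],[1,-0.0019,-0.0538,0,0],[1,-0.0019,-0.0538,0,0],[1,-0.0019,-0.0538,0,0],[1,-0.0019,-0.0538,0,0],[1,-0.0019,-0.0538,0,0],[1,-0.0019,-0.0538,0,0],[1,0,0,0,-0.18],[1,0,0,0,-0.18],[1,0,0,0,-0.18],[1,0,0,0,-0.18],[1,0,0,0,-0.18],[1,0,0,0,-0.18],[1,0,0,0,-0.18],[1,0,0,0,-0.18],[1,0,0,0,-0.18],[1,0,0,0,-0.18],[1,0,0,0,-0.18],[1,0,0,0,-0.18]]}}

```text
clock: 4.95
eef_pos: [480.9, 219.4, 166.6]
eef_rot: [3.14, 0.001, 2.419]
wrist_force: [0.3, 0.9, 0.1]
finger_gap: 93.9
finger_force: 0.0
```

Request:
{"op": "arm_command", "data": {"plan": [[1,0,0,0,-0.18],[1,0,0,0,-0.18],[1,0,0,0,-0.18],[1,0,0,0.01,-0.18],[1,0,0,0.02,0],[1,0,0,0,0],[1,0,0,0,0]]}}

```text
clock: 5.82
eef_pos: [481.0, 219.6, 136.7]
eef_rot: [3.141, 0.001, 3.133]
wrist_force: [0.7, -0.5, 0.1]
finger_gap: 94.1
finger_force: 0.0
```

Run:
```python
from h import *
c=shot('wrist','w2'); P=cloud(c); s=manip.read_state(); print(s['eef_pos'],s['eef_rot'],s['clock'],s['joints'].round(3))
m=(abs(P[...,2]-30.5)<3)&(np.hypot(P[...,0]-481,P[...,1]-219)<50)
q=P[m][:,:2].astype(np.float32); (x,y),r=cv2.minEnclosingCircle(q); print(len(q),x,y,r)
w=m&(c['img'].min(-1)>120); print(w.sum()); p=P[w][:,:2]; p=p.mean(0); print(p,np.degrees(np.arctan2(p[1]-y,p[0]-x)),np.hypot(p[0]-x,p[1]-y))
```

```text
[481.03646137 219.67061712 136.65912193] [3.14098397e+00 1.57163977e-03 3.13337133e+00] 5.875 [ 0.359  0.32   1.663  0.     1.157 -1.203]
3208 482.1199951171875 218.44691467285156 30.998624801635742
18
[494.74951162 192.65335039] -63.91186066760426 28.71955162581693
```

View pics/w2.png

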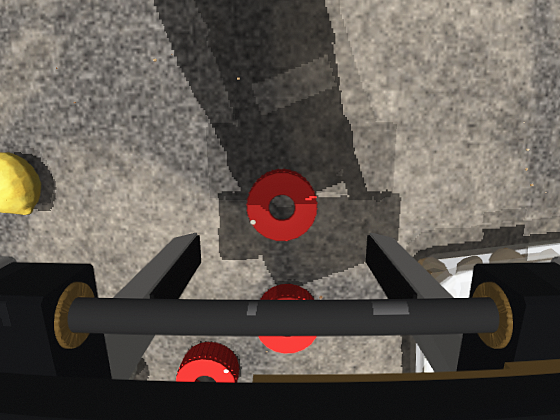

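Ring centre is (482.1, 218.4), dot at −64°, between the fingers (pixel (282,206)). Descend and grip.

Request:
{"op": "arm_command", "data": {"plan": [[1,-0.0011,-0.0012,0.03,0],[1,0,0,0.03,0],[1,0,0,0.03,0],[1,0,0,0.025,0],[1,0,0,0.0135,0],[1,0,0,0.005,0],[1,0,0,0,0],[-1,0,0,0,0],[-1,0,0,0,0],[-1,0,0,0,0],[-1,0,0,0,0],[-1,0,0,0,0],[-1,0,0,0,0],[-1,0,0,0,0],[-1,0,0,0,0]], "newtons": 30}}

```text
clock: 7.75
eef_pos: [481.7, 218.4, 2.1]
eef_rot: [3.142, 0.0, 3.134]
wrist_force: [-0.8, -1.1, 5.2]
finger_gap: 62.3
finger_force: 30.0
```

Request:
{"op": "arm_command", "data": {"plan": [[-1,0,0,0.0,0],[-1,0,0,-0.02,0],[-1,0,0,-0.04,0],[-1,0,0,-0.045,0],[-1,0,0,-0.045,0],[-1,-0.0215,-0.0426,0,0],[-1,-0.0215,-0.0426,0,0],[-1,-0.0215,-0.0426,0,0],[-1,-0.0215,-0.0426,0,0],[-1,-0.0215,-0.0426,0,0],[-1,-0.0215,-0.0426,0,0],[-1,-0.0215,-0.0426,0,0],[-1,-0.0215,-0.0426,0,0],[-1,-0.0215,-0.0426,0,0],[-1,0,0,0,-0.14],[-1,0,0,0,-0.14],[-1,0,0,0,-0.14],[-1,0,0,0,0],[-1,0,0,0,0]]}}

```text
clock: 10.12
eef_pos: [672.1, -166.5, 151.6]
eef_rot: [3.141, -0.0, -2.732]
wrist_force: [-0.0, 0.4, -1.2]
finger_gap: 61.9
finger_force: 30.0
```

Run:
```python
from h import *
c=shot('wrist','w3'); P=cloud(c); s=manip.read_state(); print(s['eef_pos'],s['eef_rot'],s['clock'],s['joints'].round(3),s['finger_gap'],s['wrist_force'],s['moment'])
C=np.array([609.5,-201.2])
d=P[...,:2]-C; r=np.hypot(d[...,0],d[...,1])
for lo,hi,rm in((96,104,30),(105,118,22),(14,22,60)):
    m=(P[...,2]>lo)&(P[...,2]<hi)&(r<rm)
    (x,y),R_=cv2.minEnclosingCircle(P[m][:,:2].astype(np.float32)); print(lo,m.sum(),x,y,R_,np.median(P[m][:,2]))
# ring top in hand
t=s['eef_pos']; zt=t[2]-2.1+30.5
m=(abs(P[...,2]-zt)<3)&(np.hypot(P[...,0]-t[0],P[...,1]-t[1])<36)&(c['img'][...,2]>100)&(c['img'][...,1]<60)
print(m.sum(),np.median(P[m][:,2]),zt)
(x,y),R_=cv2.minEnclosingCircle(P[m][:,:2].astype(np.float32)); print('ring',x,y,R_)
```

```text
[ 672.10307423 -166.42283182  151.72792474] [ 3.14140672e+00 -2.27619893e-04 -2.73187849e+00] 10.175 [-0.296  0.666  1.113 -0.     1.363 -2.276] 61.74925344750431 [-0.314801    1.56449918 -0.83006574] [ 0.081874   -0.11963901  0.05875045]
96 1674 609.0901489257812 -201.2681884765625 23.992738723754883 99.3933654538822
105 1756 609.1182861328125 -201.0044403076172 15.356707572937012 109.14163223940987
14 5766 609.04833984375 -201.1901397705078 52.91413497924805 17.246067310446733
7623 179.33897797290362 180.12792473696948
ring 672.9020385742188 -165.5955810546875 31.143688201904297
```

View pics/w3.png

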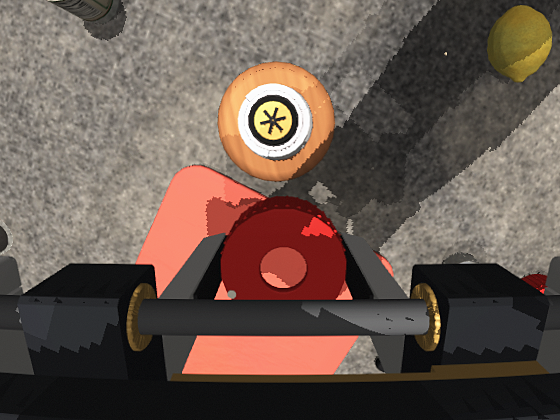

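Request:
{"op": "arm_command", "data": {"plan": [[-1,0.036,-0.0035,0,0],[-1,0.036,-0.0034,0,0],[-1,0,0,0,0],[-1,0,0,0.02,0],[-1,0,0,0.018,0],[-1,0,0,0.005,0],[-1,0,0,0,0],[-1,0,0,0,0]]}}

```text
clock: 11.18
eef_pos: [609.3, -201.7, 109.6]
eef_rot: [-3.141, 0.001, -2.729]
wrist_force: [-0.3, -0.1, -1.4]
finger_gap: 61.6
finger_force: 30.0
```

Request:
{"op": "arm_command", "data": {"plan": [[-1,0,0,0.003,0],[-1,0,0,0.002,0],[-1,0,0,0.001,0],[-1,0,0,0,0]]}}

```text
clock: 11.68
eef_pos: [608.9, -201.7, 102.9]
eef_rot: [3.142, -0.0, -2.729]
wrist_force: [0.2, 0.3, -1.3]
finger_gap: 62.0
finger_force: 30.0
```

Request:
{"op": "arm_command", "data": {"plan": [[-1,0,0,0.001,0],[-1,0,0,0.001,0],[-1,0,0,0.001,0],[-1,0,0,0,0]]}}

```text
clock: 12.18
eef_pos: [608.9, -201.6, 99.8]
eef_rot: [3.141, -0.0, -2.729]
wrist_force: [-0.5, 0.4, -1.6]
finger_gap: 62.1
finger_force: 30.0
```

Request:
{"op": "arm_command", "data": {"plan": [[-1,0,0,0.0007,0],[-1,0,0,0.0007,0],[-1,0,0,0,0]]}}

```text
clock: 12.55
eef_pos: [608.9, -201.7, 98.6]
eef_rot: [-3.142, 0.0, -2.729]
wrist_force: [-0.4, 0.0, -1.2]
finger_gap: 61.6
finger_force: 30.0
```

Request:
{"op": "arm_command", "data": {"plan": [[-1,0,0,0.0008,0],[-1,0,0,0.0008,0],[-1,0,0,0,0]]}}

```text
clock: 12.92
eef_pos: [609.2, -201.7, 98.0]
eef_rot: [-3.141, 0.001, -2.729]
wrist_force: [-3.3, 0.4, 9.2]
finger_gap: 62.2
finger_force: 30.0
```

Request:
{"op": "arm_command", "data": {"plan": [[-1,0,0,0.0008,0],[-1,0,0,0,0]]}}

```text
clock: 13.18
eef_pos: [609.3, -201.8, 97.8]
eef_rot: [-3.141, 0.001, -2.729]
wrist_force: [-5.1, 1.5, 13.1]
finger_gap: 61.8
finger_force: 30.0
```

The lugs have landed at TCP z≈98. Screw clockwise, following the pitch.

Request:
{"op": "arm_command", "data": {"plan": [[-1,0,0,0.0003,0.15],[-1,0,0,0.0004,0.15],[-1,0,0,0.0004,0.15],[-1,0,0,0.0004,0.15],[-1,0,0,0.0004,0.15],[-1,0,0,0.0004,0.15]]}}

```text
clock: 13.92
eef_pos: [609.2, -202.2, 95.3]
eef_rot: [-3.141, 0.002, 2.649]
wrist_force: [-3.6, -1.9, 8.6]
finger_gap: 62.1
finger_force: 30.0
```

```bash
python3 -c "
from h import *
s=manip.read_state();print(s['eef_pos'],s['eef_rot'],s['joints'],s['wrist_force'],s['moment'])"
```

```text
[ 609.18904831 -202.16934257   95.26485778] [-3.14109874e+00  1.65076298e-03  2.64913940e+00] [-3.77195062e-01  6.02548760e-01  1.35031405e+00 -7.33827006e-04
  1.18714692e+00 -1.45526359e+00] [-3.639367   -1.86212912  8.59467886] [-0.38276907  0.89325188  0.23093327]
```

Request:
{"op": "arm_command", "data": {"plan": [[-1,0,0,0.0005,0.18],[-1,0,0,0.0005,0.18],[-1,0,0,0.0005,0.18],[-1,0,0,0.0005,0.18],[-1,0,0,0.0005,0.18],[-1,0,0,0.0005,0.18],[-1,0,0,0.0005,0.18],[-1,0,0,0.0005,0.18],[-1,0,0,0.0005,0.18]]}}

```text
clock: 15.05
eef_pos: [609.3, -201.9, 90.6]
eef_rot: [3.14, -0.0, 1.028]
wrist_force: [-3.3, -1.8, 10.8]
finger_gap: 62.1
finger_force: 30.0
```

```bash
python3 -c "
from h import *
s=manip.read_state();print(s['eef_pos'],s['eef_rot'],s['joints'],s['wrist_force'],s['moment'])"
```

```text
[ 609.34668971 -201.85051229   90.60929361] [ 3.13994129e+00 -1.12334799e-04  1.02822471e+00] [-3.76861055e-01  6.07684254e-01  1.35373848e+00 -1.74886361e-04
  1.17852265e+00  1.65777377e-01] [-3.32931459 -1.82697613 10.752169  ] [-0.32612107  0.79815205  0.33447294]
```

Request:
{"op": "arm_command", "data": {"plan": [[-1,0,0,0.0001,0.18],[-1,0,0,0.0003,0.18],[-1,0,0,0.0005,0.18],[-1,0,0,0.0005,0.18],[-1,0,0,0.0005,0.18],[-1,0,0,0.0005,0.18],[-1,0,0,0.0005,0.18]]}}

```text
clock: 15.92
eef_pos: [609.1, -201.9, 87.2]
eef_rot: [3.141, -0.001, -0.232]
wrist_force: [-2.8, 0.7, 4.9]
finger_gap: 62.1
finger_force: 30.0
```

```bash
python3 -c "
from h import *
s=manip.read_state();print(s['eef_pos'],s['eef_rot'],s['joints'],s['wrist_force'],s['moment'])
c=shot('side','s3');cv2.imwrite('pics/s3c.png',cv2.resize(c['img'][110:230,220:380],(800,600),interpolation=2))"
```

```text
[ 609.13087923 -201.93372376   87.24335293] [ 3.14119996e+00 -9.42630206e-04 -2.32048259e-01] [-3.77067443e-01  6.11412200e-01  1.35619905e+00 -2.73726339e-04
  1.17299193e+00  1.42588324e+00] [-2.80279635  0.72484979  4.91236247] [0.10358019 0.53253544 0.11553317]
```

View pics/s3c.png

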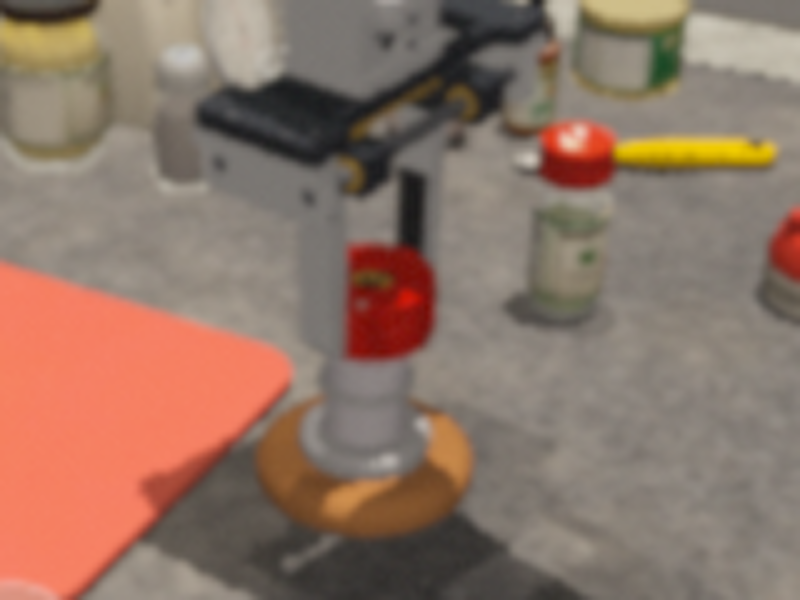

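The ring is level on the barrel in the fingers (crop (390,300)), bystanders untouched. Another 0.9 rad.

Request:
{"op": "arm_command", "data": {"plan": [[-1,0,0,0.0005,0.18],[-1,0,0,0.0005,0.18],[-1,0,0,0.0005,0.18],[-1,0,0,0.0005,0.18],[-1,0,0,0.0005,0.18]]}}

```text
clock: 16.6
eef_pos: [609.5, -202.0, 85.0]
eef_rot: [-3.14, -0.002, -1.132]
wrist_force: [-0.5, 0.3, 7.5]
finger_gap: 61.8
finger_force: 30.0
```

```bash
python3 -c "
from h import *
s=manip.read_state();print(s['eef_pos'],s['eef_rot'],s['joints'],s['wrist_force'],s['moment'])"
```

```text
[ 609.47237725 -201.98045321   85.0340729 ] [-3.14034434e+00 -1.55292803e-03 -1.13203722e+00] [-3.76980082e-01  6.14024779e-01  1.35755197e+00 -1.68705813e-04
  1.16802952e+00  2.32591847e+00] [-0.5264481   0.27906846  7.53943695] [0.07508985 0.0997247  0.14783655]
```

Request:
{"op": "arm_command", "data": {"plan": [[1,0,0,-0.0005,0],[1,0,0,0,0],[1,0,0,0,0],[1,0,0,0,0],[1,0,0,0,-0.17],[1,0,0,0,-0.18],[1,0,0,0,-0.18],[1,0,0,0,-0.18],[1,0,0,0,-0.18],[1,0,0,0,-0.18],[1,0,0,0,-0.18],[1,0,0,0,-0.18],[1,0,0,0,-0.18],[1,0,0,0,-0.18],[1,0,0,0,-0.18],[1,0,0,0,-0.18],[1,0,0,0,-0.18],[1,0,0,0,-0.18],[1,0,0,0,-0.18],[1,0,0,0,-0.18]]}}

```text
clock: 19.1
eef_pos: [608.9, -201.7, 84.4]
eef_rot: [-3.142, -0.0, 1.75]
wrist_force: [-0.6, -0.7, 0.6]
finger_gap: 93.9
finger_force: 0.0
```

Run:
```python
from h import *
s=manip.read_state();print(s['eef_pos'],s['eef_rot'],s['joints'],s['wrist_force'],s['moment'],s['clock'])
c=shot('wrist','w4'); P=cloud(c); t=s['eef_pos']
m=(P[...,2]>100)&(P[...,2]<125)&(np.hypot(P[...,0]-609.3,P[...,1]+201.1)<34)&(c['img'][...,2]>60)&(c['img'][...,1]<60)
print(m.sum(),np.percentile(P[m][:,2],[10,50,90]),cv2.minEnclosingCircle(P[m][:,:2].astype(np.float32)))
w=(P[...,2]>100)&(P[...,2]<125)&(abs(np.hypot(P[...,0]-609.3,P[...,1]+201.1)-28)<4)&(c['img'].min(-1)>100)
p=P[w][:,:2].mean(0)-[609.3,-201.1]; print(w.sum(),p,np.degrees(np.arctan2(p[1],p[0])))
cv2.imwrite('pics/w4c.png',c['img'][80:360,80:480])
```

```text
[ 608.93530685 -201.6559176    84.38673448] [-3.14152364e+00 -4.18586367e-05  1.75035861e+00] [-3.76882824e-01  6.14634350e-01  1.35819951e+00 -9.87465930e-07
  1.16883950e+00 -5.56444723e-01] [-0.59644876 -0.66142976  0.62389504] [-0.02742684 -0.10390194 -0.02020227] 19.1
8997 [112.85095581 114.21582097 115.02938665] ((609.0288696289062, -199.83932495117188), 31.33901023864746)
75 [16.90851344 20.82869473] 50.930674332742626
```

View pics/w4c.png

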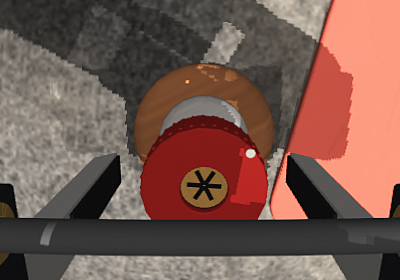

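The ring was not slipping (dot at 51°, as expected); it's between the open fingers. Regrip and continue in small steps, watching the moment.

Request:
{"op": "arm_command", "data": {"plan": [[-1,0,0,0,0],[-1,0,0,0,0],[-1,0,0,0,0],[-1,0,0,0,0],[-1,0,0,0,0],[-1,0,0,0,0],[-1,0,0,0.0005,0.18],[-1,0,0,0.0005,0.18]], "newtons": 30}}

```text
clock: 20.15
eef_pos: [609.1, -201.7, 83.7]
eef_rot: [3.141, 0.0, 1.378]
wrist_force: [0.2, 0.1, 2.9]
finger_gap: 62.1
finger_force: 30.0
```

```bash
cat > r.py <<'E'
from h import *
s=manip.read_state();print(s['eef_pos'],s['eef_rot'],s['joints'][5],s['wrist_force'],s['moment'],s['clock'])
E
python3 r.py
```

```text
[ 609.07408457 -201.72052681   83.74885803] [3.14114795e+00 7.64133936e-05 1.37783265e+00] -0.18393887158107514 [0.20822021 0.1027936  2.9495289 ] [-0.00378962  0.00649493  0.08313325] 20.15
```

Request:
{"op": "arm_command", "data": {"plan": [[-1,0,0,0.0005,0.18],[-1,0,0,0.0005,0.18]]}}

```text
clock: 20.4
eef_pos: [609.1, -201.7, 83.0]
eef_rot: [3.141, -0.0, 1.018]
wrist_force: [-0.5, 0.7, 3.7]
finger_gap: 61.8
finger_force: 30.0
```

```bash
python3 r.py
```

```text
[ 609.12709935 -201.69513504   82.95757205] [ 3.14094777e+00 -6.57049796e-05  1.01798941e+00] 0.17601803454268056 [-0.5278655   0.67027668  3.66091585] [0.07650423 0.13261284 0.25632855] 20.4
```

```bash
cat > r2.py <<'E'
from h import *
L=[]
for i in range(6):
    eyes.camera('side'); s=manip.read_state(); L.append([*s['wrist_force'],s['moment'][2]])
print(np.mean(L,0).round(3),np.std(L,0).round(3),s['joints'][5],s['eef_pos'])
E
python3 r2.py
```

```text
[-0.315  0.592  4.593 -0.139] [0.322 0.461 0.72  0.03 ] 0.16662748441041228 [ 609.15535456 -201.71611954   82.84471499]
```

Request:
{"op": "arm_command", "data": {"plan": [[-1,0,0,0.0005,0.18]]}}

```text
clock: 20.82
eef_pos: [609.2, -201.7, 82.5]
eef_rot: [3.141, -0.0, 0.844]
wrist_force: [-0.8, 0.3, 7.4]
finger_gap: 61.6
finger_force: 30.0
```

```bash
python3 r2.py
```

```text
[-1.212  0.634  5.866 -0.137] [0.405 0.54  0.528 0.046] 0.3469352045133129 [ 609.18946634 -201.74484552   82.46521765]
```

Run:
```python
from h import *
for f in('w1','w3'):
    P=cloud(load(f)); r=np.hypot(P[...,0]-609.3,P[...,1]+201.1); z=P[...,2]
    for a,b,l,h in((16.5,19.5,90,105),(3,15,104,118),(40,50,10,25)):
        q=z[(r>a)&(r<b)&(z>l)&(z<h)]; print(f,a,len(q),np.median(q).round(2),np.percentile(q,[10,90]).round(1))
```

```text
w1 16.5 487 100.46 [ 99.5 101.4]
w1 3 1233 109.17 [108.3 110. ]
w1 40 2237 17.22 [15.9 18.3]
w3 16.5 828 100.32 [ 98.8 101.2]
w3 3 1668 109.14 [108.3 110.1]
w3 40 3368 17.23 [15.9 18.3]
```

Request:
{"op": "arm_command", "data": {"plan": [[-1,0,0,0.0002,0.1],[-1,0,0,0.0002,0.1]]}}

```text
clock: 21.38
eef_pos: [609.1, -201.8, 82.0]
eef_rot: [3.141, -0.0, 0.644]
wrist_force: [-2.4, 1.1, 6.6]
finger_gap: 61.7
finger_force: 30.0
```

```bash
python3 r.py
```

```text
[ 609.09755408 -201.75420557   82.01653423] [ 3.14098103e+00 -1.83838818e-04  6.44325795e-01] 0.5496767647142151 [-2.35674627  1.12657455  6.62079395] [0.02894882 0.30207609 0.23583558] 21.375
```

By geometry (die face ≈109.8, contact at underside ≈84.8) and the moment (~0.24 N·m), the clamp should be about 15–19 N. Let go and check ring height and rotation.

Request:
{"op": "arm_command", "data": {"plan": [[-1,0,0,-0.0004,0],[1,0,0,0,0],[1,0,0,0,0],[1,0,0,0,0],[1,0,0,0,0],[1,0,0,0,0]]}}

```text
clock: 22.12
eef_pos: [608.9, -201.7, 81.9]
eef_rot: [3.142, 0.0, 0.644]
wrist_force: [-0.6, 0.6, 0.2]
finger_gap: 93.8
finger_force: 0.0
```

```bash
cat > m.py <<'E'
from h import *
def meas(c):
    P=cloud(c); g=c['img']; r=np.hypot(P[...,0]-609.3,P[...,1]+201.1); z=P[...,2]
    top=(r>13)&(r<29)&(z>100)&(z<125)&(g[...,2]>60)&(g[...,1]<60)
    die=(r<9)&(z>95)&(z<125)
    w=(z>100)&(z<125)&(abs(r-28)<4)&(g.min(-1)>100); p=P[w][:,:2].mean(0)-[609.3,-201.1]
    # tilt: fit plane
    q=P[top]; A=np.c_[q[:,:2]-[609.3,-201.1],np.ones(len(q))]; k=np.linalg.lstsq(A,q[:,2],rcond=None)[0]
    print('top',top.sum(),np.median(z[top]),'plane',k.round(3),'die',die.sum(),np.median(z[die]),'dot',w.sum(),np.degrees(np.arctan2(p[1],p[0])))
meas(load('w4')); meas(shot('wrist','w5'))
s=manip.read_state(); print(s['eef_pos'],s['eef_rot'],s['joints'][5],s['wrist_force'],s['moment'],s['finger_gap'],s['clock'])
E
python3 m.py
```

```text
top 6874 114.33739150319468 plane [-1.00000e-03 -1.00000e-03  1.14343e+02] die 967 109.05213722285805 dot 75 50.930674332742626
top 6844 112.14084692557442 plane [-2.00000e-03 -2.00000e-03  1.12163e+02] die 980 106.89479837174392 dot 68 -14.504475928610383
[ 608.93835252 -201.66231036   81.91301791] [-3.14154118e+00 -1.09828931e-05  6.43967007e-01] 0.549907642268569 [-0.81293245  0.1983464  -0.18023893] [-0.03626248 -0.0154933   0.02320451] 94.0998328025742 22.175
```

Released, the die sits 2.2 mm below its free height (≈11 N of clamp held by the thread), the ring is level, 0.93 turn. Retreat and verify.

Request:
{"op": "arm_command", "data": {"plan": [[1,0,0,-0.01,0],[1,0,0,-0.03,0],[1,0,0,-0.03,0],[1,0,0,-0.03,0],[1,0,0,-0.01,0],[1,0,0,0,0],[1,0,0,0,0],[1,0,0,0,0]]}}

```text
clock: 23.18
eef_pos: [608.7, -201.6, 190.9]
eef_rot: [-3.14, 0.001, 0.644]
wrist_force: [-0.7, 0.0, 0.3]
finger_gap: 94.1
finger_force: 0.0
```

```bash
sed -i "s/^meas(load.*/meas(shot('wrist','w6'))/" m.py; python3 m.py; python3 -c "
from h import *
shot('scene','sc6')"
```

```text
top 2665 112.11011511921424 plane [-1.00000e-03 -2.00000e-03  1.12131e+02] die 383 106.87244595638674 dot 26 -13.009176645172452
[ 608.74339454 -201.57592076  191.07034041] [-3.14049665e+00  6.81208593e-04  6.43825671e-01] 0.5500985139260591 [ 0.41201535  0.1821155  -0.05400034] [-0.01335628  0.01377389  0.0225871 ] 93.85108168504193 23.225
```

View pics/sc6.png

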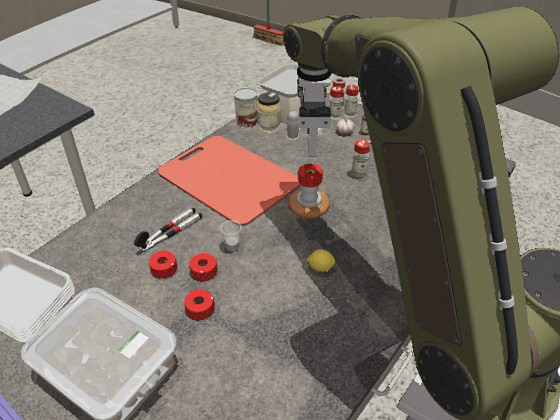

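The ring is on the press at (310,178). The glass, lemon and spice jar stand where they were, and the gripper is clear.

```bash
python3 -c "
from cell import ticket
print(ticket.sign_off())"
```

```text
the job is handed in; nothing more can be done
None
```

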